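# Slide a dish plate out over the inspection mirror and hold it

## Task

Take the aluminium plate by its upright grip and slide it along its guide rails, so that the dish goes out under the low bridge, until the plate's front edge is level with the pointer beside the mirror. So far out the plate would tip over the edge, so finish still holding it there, flat on the bed, with the dish seated between its pins. Leave the bottle and the specimen cup where they stand.

Things in the scene. Friction and masses are not known exactly. Their poses are not given: they have to be found in the camera images.
- slideway: Fixed slide-way. Origin: centre of its underside, on the bench; +x: outward along the slide (to the mirror), z up. Bed 240 long (x -120 to 120), flat top 60 above the bench; side rails along it, inner faces at y +-47.5, tops at 70. Ends open. At the outer end (x 104 to 120) a steel bridge spans the rails, underside 94, top 102 above the bench.
- plate: Loose aluminium plate 260 (x) x 90 x 5, about 0.35 kg, flat between the rails, 2.5 play each side. Origin: centre of its underside; +x to its front edge, outward. A 50 window with four pins, 82 ahead of the origin, seats the dish; a grip fin stands near the rear. Ordinary friction. At the pointer its centre of mass is 20 to 60 past the bed's edge: it tips if not held.
- fin (a point): Centre of the plate's upright grey grip fin, 32 long (plate's x), 14 thick (plate's y), rising 60 above the plate's top (65 to 125 above the bench). The point is 112 behind the plate's centre, 40 above its top. Grip it across the 14. With the plate at the pointer the fin's front face is still 15 or more short of the bridge.
- plate_front (a point): Middle of the plate's front edge, on its top face (130 ahead of the plate's origin, 242 ahead of the fin's centre). At the start it lies 5 to 25 behind the bed's outer edge.
- pointer (a point): The mark: tip of the flat steel pointer on a steel post of the black mirror base (fixed), on the +y side of the plate's path, 8 clear of the plate's side and level with it. Frame's +x: outward, parallel to the slide-way's. 160 to 195 beyond the bed's outer edge. The mirror under the path is at most 35 high.
- seat (a point): Centre of the dish's seat on the plate's top, between the four pins (6 high, 2.5 clear of the dish), 82 ahead of the plate's origin.
- dish: Loose flat round covered dish, 60 across and 15 high, standing on the plate between the pins. Origin: centre of its underside. It passes 14 below the bridge.
- stain_a: Bystander: white bottle with a blue cap, 44 across, 98 high, standing beyond the slide-way. Origin: centre of its underside.
- cup_1: Bystander: specimen cup with a red lid, 50 across, 59 high, standing on the bench behind the slide-way's rear end. Origin: centre of its underside.
There are look-alikes about, which are no part of the job. What is shaped like the dish but green or red is not meant.

How it is judged:
By the outcome, as a careful person would: the job done as asked, in the order asked, and still so for the second after the job is handed in, while the arm keeps its last pose, push and grip.
It also fails if it takes over 32 s, if anything falls off the work surface, if the arm or the gripper's body presses on something with over 40 N, if the wrist force passes 120 N, or if a joint passes its speed limit or range.

## Robot

A 6-joint arm with a two-finger parallel gripper is mounted at the origin on the work surface; the furniture and walls round the work are solid. World frame = base frame: x ahead of the robot, y to its left, z up, the work surface at z = 0. Lengths are in m, angles in rad, forces in N, time in s.
With the tool pointing down it reaches from about 0.325 to 0.9 m from the base axis. Payload 6.1 kg.
Tool frame: the origin (TCP) lies at the very end of the fingers, on their centre line; the grasp point (between the pads) lies 19 mm behind it; z points along the fingers, y is the line along which they close (so a half turn about z gives the same grasp; the last joint's range is limited). The gripper opens to 85 mm and grips with 20 to 120 N. Pads are 22 mm wide; open, the fingers measure 114 mm over their backs; the gripper's body (76 mm by 85 mm) begins 54 mm behind the grasp point. The pads swing forward as they close: fully open they stand 13 mm farther back than shut.
Start: joints at [-1.394, 0.22, 1.526, -0, 1.395, -0.126], TCP at [0.186, -0.597, 0.231] pointing down, gripper open.
Joint ranges: [-2.98, 2.98], [-0.91, 2.08], [0.09, 2.57], [-1.24, 4.39], [0.2, 2.65], [-2.68, 2.68]. Speed limits (rad/s): [2.57, 2.57, 3.01, 3.14, 3.14, 3.14].

## Interface

Orientations are given as [roll, pitch, yaw] about the fixed x, y, z axes, in that order (R = Rz(yaw) Ry(pitch) Rx(roll)).
In Python, from plant import manip gives the robot as it stands.
- The arm moves only by the tool servo_tool, never from a script. Its argument "increments" is a list of rows, each a list of 7 numbers: the shift along the tool's x, y, z in mm, then the turn, a rotation vector about the tool's x, y, z in rad, then the closure, from -1 (fully open) to 1 (shut). In form: [[dx, dy, dz, wx, wy, wz, grip], ...]. A call has 1 to 20 rows; each row shifts and turns the commanded pose from where the row before left it, along the tool's axes as they then stand; what a row does not reach is not made up. A row lasts 1/8 s, in which the tool goes at most 62.5 mm and 10.7 degrees, less where a joint would pass 70% of its speed; a pose out of reach is approached as far as the arm can. A call with a gripper value outside its range is refused whole. The fingers move at their own pace and stop on an object; the grip force is fixed at half the most. Time passes only in rows, so rows that do not move let the fingers close. It gives the time, the measured TCP pose, the force, the opening and the grip force at its end, in the units of the state.
- manip.sense(): the state, without advancing time (a new reading comes with each control period).
- manip.get_image(name): name is "side" or "top"; returns a dict with "frame" (400x640x3 uint8, red, green, blue), "range_z" (400x640 float32, m along the optical axis (not along the pixel's ray), 0 where there is no reading), "mtx" (3x3 intrinsics, pixels), "dist" ([k1, k2, p1, p2, k3] as OpenCV has them; the pictures are not rectified), "cam_to_world" (4x4, takes a point from camera to world coordinates). Camera axes: x right, y up, looking along -z (the intrinsics and any distortion apply to the point x, -y, -z); pixel columns grow to the right and rows downward; lengths in m; the calibration is good to about 2 mm. A picture is of the moment at which its call begins.
- manip.close_job(): hands the job in; it is judged then, once.
The state is a dict: "time": time; "qpos": joint angles; "joint_velocities": joint speeds; "joint_torque": joint torques, N m; "eef_pos": TCP position; "ee_rot": TCP orientation; "contact_force": force on the tool from outside, world axes, zero at the start; "torque": the same for the moment, N m; "opening": finger opening in m; "gripper_force": force on a finger pad.
Only numpy, scipy, OpenCV 4.12 (cv2) and the standard library are available. Lean on these libraries where they do the work, as an engineer would, in place of code of your own. Each camera call takes 0.05 s, during which the arm holds its last target. There are 200 camera calls.

## Working session

There is one attempt and no reset: what is moved stays moved. The work goes in short steps, Python scripts to look and compute and a tool call to move; the robot and the scene stay as the last step left them, time stands still between calls to the robot, and variables do not carry over. Pictures are saved under pics/ and viewed, at most 10 in all, crops included, and the job is handed in when it is done.

Besides the shell and the picture viewer there is one more tool, called as name([rows], argument=value, ...), one row to a line, values as JSON. servo_tool: Moves the arm, as the interface text tells. Its arguments: {"type":"object","properties":{"increments":{"type":"array","items":{"type":"array","items":{"type":"number"}}}},"required":["increments"]}

```bash
mkdir -p pics; cat > h.py <<'E'
import numpy as np, cv2
from plant import manip
def shot(n,tag):
    im=manip.get_image(n); cv2.imwrite(f'pics/{tag}.png',im['frame'][:,:,::-1]); np.savez(f'pics/{tag}.npz',**im); return im
def cloud(im):
    h,w=im['range_z'].shape; u,v=np.meshgrid(np.arange(w),np.arange(h))
    p=cv2.undistortPoints(np.stack([u,v],-1).reshape(-1,1,2).astype(float),np.array(im['mtx']),np.array(im['dist'])).reshape(h,w,2)
    z=im['range_z']; P=np.stack([p[...,0]*z,-p[...,1]*z,-z,np.ones_like(z)],-1)
    W=(P@np.array(im['cam_to_world']).T)[...,:3]; W[z==0]=np.nan; return W
E
python3 - <<'E'
from h import *
for n in('top','side'):
    im=shot(n,n+'0'); print(n,np.round(im['cam_to_world'],3).tolist())
print(manip.sense())
E
```

```text
top [[0.007, 0.99, -0.144, 0.413], [-1.0, 0.008, 0.006, 0.041], [0.007, 0.143, 0.99, 1.177], [0.0, 0.0, 0.0, 1.0]]
side [[-0.872, 0.169, -0.46, -0.08], [-0.49, -0.322, 0.81, 1.197], [-0.011, 0.931, 0.364, 0.613], [0.0, 0.0, 0.0, 1.0]]
{'time': 0.1, 'qpos': array([-1.39413416e+00,  2.21175742e-01,  1.52748906e+00,  7.41976118e-06,
        1.39470132e+00, -1.26100402e-01]), 'joint_velocities': array([ 0.00025112, -0.00045074, -0.00292047, -0.00035464, -0.00097717,
       -0.00082974]), 'joint_torque': array([ 2.04679287e-03, -4.98241997e+01, -3.90549266e+01, -1.68189517e-04,
        5.64784859e-03, -1.01632435e-05]), 'eef_pos': array([ 0.18625131, -0.59603524,  0.23029504]), 'ee_rot': array([-3.13983418e+00, -2.30287854e-04,  3.02761055e-01]), 'contact_force': array([-0.15687341,  0.14368244,  0.6911796 ]), 'torque': array([ 0.02160159, -0.04729686,  0.01134919]), 'gripper_force': 0.0, 'opening': 0.08535200889354097}
```

View pics/top0.png

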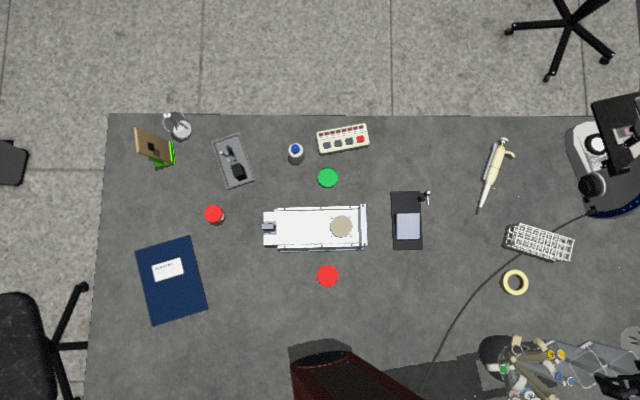

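View pics/side0.png

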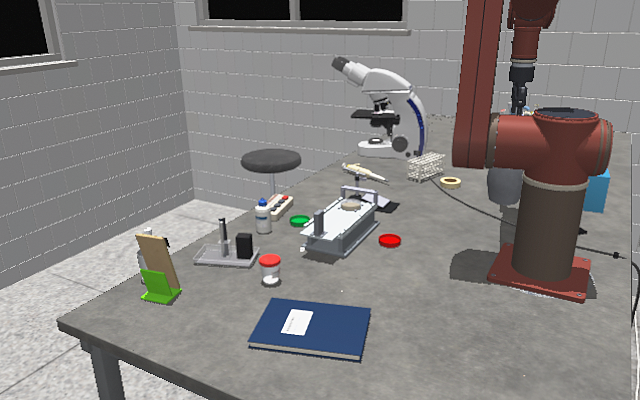

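The top picture shows the plate from its fin at (268,227) to the bridge near (364,227), with the dish at (341,226). The mirror is at (407,225) and the pointer post near (427,196). Outward is world −y. The side picture shows the cup at (270,268) behind the rear end and the fin at (318,222).

```bash
python3 - <<'E'
from h import *
im=np.load('pics/top0.npz'); W=cloud(im); np.save('pics/W.npy',W)
c=im['frame'][180:260,250:440][:,:,::-1]; cv2.imwrite('pics/c1.png',cv2.resize(c,None,fx=4.2,fy=4.2,interpolation=cv2.INTER_CUBIC))
def box(r0,r1,c0,c1,z0,z1,n):
    p=W[r0:r1,c0:c1].reshape(-1,3); p=p[(p[:,2]>z0)&(p[:,2]<z1)]
    if len(p): print(n,len(p),'mean',p.mean(0).round(4),'min',p.min(0).round(4),'max',p.max(0).round(4))
    return p
p=box(215,240,255,290,.115,.135,'fintop')
if len(p): print(cv2.minAreaRect((p[:,:2]*1000).astype(np.float32)))
p=box(200,255,255,380,.058,.069,'plate'); print(cv2.minAreaRect((p[:,:2]*1000).astype(np.float32)))
p=box(200,255,340,380,.095,.11,'bridge'); print(cv2.minAreaRect((p[:,:2]*1000).astype(np.float32)))
p=box(200,255,280,370,.067,.075,'rails'); print(cv2.minAreaRect((p[:,:2]*1000).astype(np.float32)))
box(212,242,325,356,.076,.085,'dish')
p=box(185,255,385,440,.045,.09,'pointer');print((p*1000).round(0).tolist()[:60])
p=box(185,255,385,440,.004,.04,'mirrorbase'); print(cv2.minAreaRect((p[:,:2]*1000).astype(np.float32)))
box(200,226,200,228,.05,.07,'cup'); box(138,165,285,308,.07,.12,'bottle')
im=np.load('pics/side0.npz'); c=im['frame'][165:265,290:420][:,:,::-1]; cv2.imwrite('pics/c2.png',cv2.resize(c,None,fx=5.5,fy=5.5,interpolation=cv2.INTER_CUBIC))
E
```

```text
fintop 66 mean [0.5019 0.1787 0.1238] min [0.4951 0.1637 0.1163] max [0.508  0.1931 0.1283]
((501.54815673828125, 178.41412353515625), (12.964309692382812, 29.353002548217773), 0.13882581889629364)
plate 2964 mean [0.5055 0.0701 0.0646] min [ 0.448  -0.0781  0.058 ] max [0.5644 0.1966 0.069 ]
((506.3476257324219, 59.740623474121094), (111.68769073486328, 272.16180419921875), 1.8874785900115967)
bridge 261 mean [ 0.5098 -0.0724  0.1015] min [ 0.4563 -0.0821  0.0957] max [ 0.565  -0.0633  0.1075]
((510.67254638671875, -72.59119415283203), (109.0346908569336, 16.604007720947266), 1.901755690574646)
rails 708 mean [0.507  0.0471 0.0693] min [ 0.4481 -0.0662  0.067 ] max [0.5641 0.1524 0.0746]
((507.0863037109375, 43.249298095703125), (111.02445220947266, 217.2041778564453), 1.86208975315094)
dish 370 mean [ 0.5087 -0.0152  0.0799] min [ 0.4807 -0.0441  0.076 ] max [0.538  0.0128 0.0848]
pointer 56 mean [ 0.5937 -0.2506  0.0714] min [ 0.5711 -0.2585  0.0555] max [ 0.6097 -0.2439  0.0861]
[[610.0, -251.0, 71.0], [607.0, -246.0, 70.0], [606.0, -248.0, 74.0], [605.0, -248.0, 84.0], [605.0, -
[... 878 characters left out ...]
0, 58.0], [585.0, -250.0, 72.0], [585.0, -253.0, 71.0], [583.0, -250.0, 62.0], [582.0, -251.0, 71.0], [582.0, -253.0, 70.0], [579.0, -251.0, 69.0], [580.0, -254.0, 67.0], [576.0, -251.0, 70.0], [576.0, -253.0, 71.0], [574.0, -250.0, 70.0], [574.0, -253.0, 71.0], [572.0, -252.0, 64.0], [571.0, -254.0, 69.0]]
mirrorbase 1561 mean [ 0.5324 -0.207   0.0137] min [ 0.441  -0.3011  0.004 ] max [ 0.6303 -0.1443  0.0368]
((535.4721069335938, -222.44638061523438), (154.7665252685547, 190.9768524169922), 89.16775512695312)
cup 274 mean [0.5424 0.3368 0.0582] min [0.5186 0.3121 0.0503] max [0.566  0.3624 0.0632]
bottle 160 mean [0.7176 0.1118 0.0817] min [0.7002 0.0916 0.07  ] max [0.7399 0.1306 0.0995]
```

View pics/c1.png

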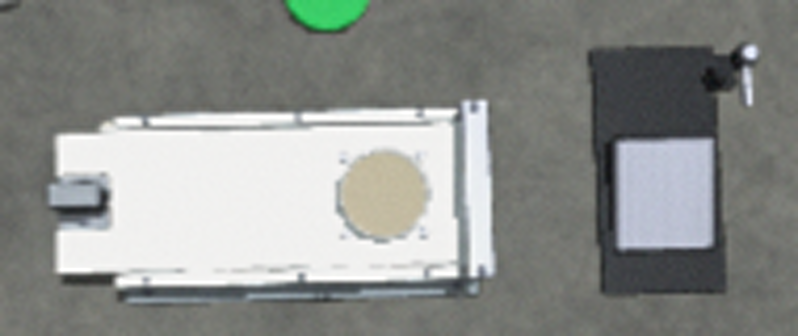

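View pics/c2.png

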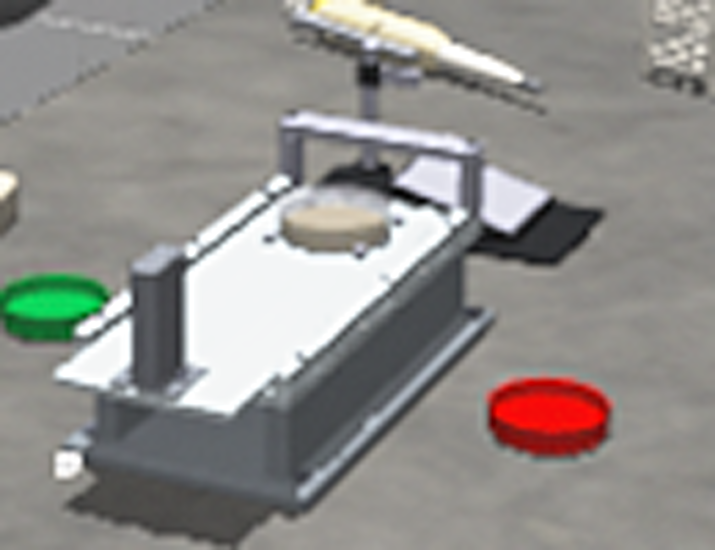

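The crops show the fin's top at about (75,195) and the dish between its pins at (383,195) in the first, with the pointer's tip hanging at (748,103). The second shows nothing blocking the way to the fin. The slide heads along (0.033,−0.999), so I need tool yaw ≈ 1.604. I'll turn first, then shift over.

servo_tool([
  [0, 0, 0, 0, 0, -0.163, -1],
  [0, 0, 0, 0, 0, -0.163, -1],
  [0, 0, 0, 0, 0, -0.163, -1],
  [0, 0, 0, 0, 0, -0.163, -1],
  [0, 0, 0, 0, 0, -0.163, -1],
  [0, 0, 0, 0, 0, -0.163, -1],
  [0, 0, 0, 0, 0, -0.163, -1],
  [0, 0, 0, 0, 0, -0.16, -1],
  [55, 24, 0, 0, 0, 0, -1],
  [55, 24, 0, 0, 0, 0, -1],
  [55, 24, 0, 0, 0, 0, -1],
  [55, 24, 0, 0, 0, 0, -1],
  [55, 24, 0, 0, 0, 0, -1],
  [55, 24, 0, 0, 0, 0, -1],
  [55, 24, 0, 0, 0, 0, -1],
  [55, 24, 0, 0, 0, 0, -1],
  [55, 24, 0, 0, 0, 0, -1],
  [55, 24, 0, 0, 0, 0, -1],
  [55, 24, 0, 0, 0, 0, -1],
  [55, 24, 0, 0, 0, 0, -1],
])

```text
time: 2.6
eef_pos: [0.4527, 0.0746, 0.2312]
ee_rot: [3.141, 0.0, 1.604]
contact_force: [-0.1, -0.7, -0.0]
opening: 0.0857
gripper_force: 0.0
```

servo_tool([
  [51, 26, 0, 0, 0, 0, -1],
  [51, 26, 0, 0, 0, 0, -1],
  [0, 0, 30, 0, 0, 0, -1],
  [0, 0, 30, 0, 0, 0, -1],
  [0, 0, 0, 0, 0, 0, -1],
  [0, 0, 0, 0, 0, 0, -1],
])

```text
time: 3.35
eef_pos: [0.5015, 0.1762, 0.1722]
ee_rot: [3.141, -0.0, 1.604]
contact_force: [0.6, 0.4, -0.1]
opening: 0.0853
gripper_force: 0.0
```

```bash
python3 - <<'E'
from h import *
s=manip.sense(); print(s['eef_pos'],s['ee_rot'])
im=shot('side','side1'); W=cloud(im); p=W[195:250,300:345].reshape(-1,3)
p=p[(p[:,2]>.08)&(p[:,2]<.122)&(abs(p[:,0]-.5)<.03)&(abs(p[:,1]-.178)<.03)]; print(len(p),p.min(0),p.max(0)); print(cv2.minAreaRect((p[:,:2]*1000).astype(np.float32)))
print(np.percentile(p,[2,98],axis=0))
c=im['frame'][130:270,250:430][:,:,::-1]; cv2.imwrite('pics/c3.png',cv2.resize(c,None,fx=4,fy=4,interpolation=cv2.INTER_CUBIC))
E
```

```text
[0.50147364 0.17620051 0.17224744] [ 3.14075137e+00 -1.35911516e-04  1.60355905e+00]
157 [0.49387734 0.16400019 0.08040726] [0.50983091 0.2034392  0.12196449]
((498.08258056640625, 185.10198974609375), (39.33650588989258, 15.50915241241455), 72.00552368164062)
[[0.4942953  0.17051196 0.08130003]
 [0.50872529 0.20231612 0.12084471]]
```

View pics/c3.png

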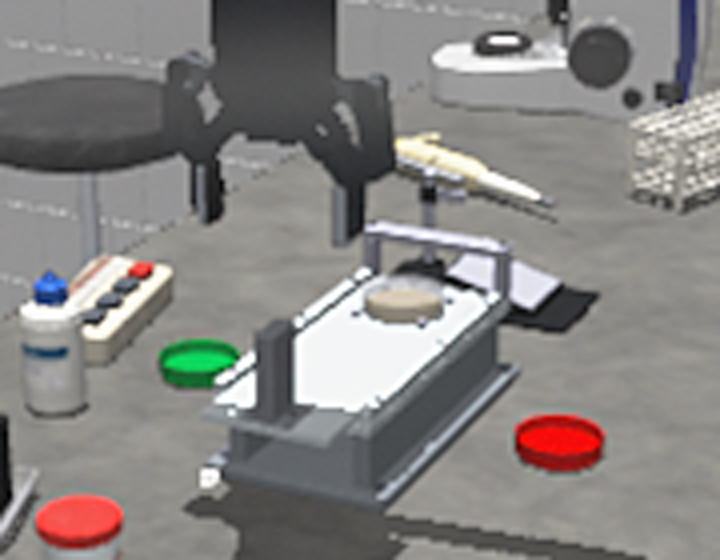

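The fingers hover astride the fin, whose centre reads x ≈ 0.5015 from both cameras. I'll descend and grip.

servo_tool([
  [2, 0, 28, 0, 0, 0, -1],
  [0, 0, 28, 0, 0, 0, -1],
  [0, 0, 20, 0, 0, 0, -1],
  [0, 0, 8, 0, 0, 0, -1],
  [0, 0, 0, 0, 0, 0, -1],
  [0, 0, 0, 0, 0, 0, 1],
  [0, 0, 0, 0, 0, 0, 1],
  [0, 0, 0, 0, 0, 0, 1],
  [0, 0, 0, 0, 0, 0, 1],
  [0, 0, 0, 0, 0, 0, 1],
  [0, 0, 0, 0, 0, 0, 1],
  [0, 0, 0, 0, 0, 0, 1],
  [0, 0, 0, 0, 0, 0, 1],
])

```text
time: 5.03
eef_pos: [0.5013, 0.1784, 0.0877]
ee_rot: [3.141, -0.0, 1.604]
contact_force: [0.2, 0.4, 4.7]
opening: 0.0132
gripper_force: 59.4
```

servo_tool([
  [-2, 0, 0, 0, 0, 0, 1],
  [-4, 0, 0, 0, 0, 0, 1],
  [-6, 0, 0, 0, 0, 0, 1],
  [-6, 0, 0, 0, 0, 0, 1],
  [-6, 0, 0, 0, 0, 0, 1],
  [-6, 0, 0, 0, 0, 0, 1],
  [-6, 0, 0, 0, 0, 0, 1],
  [-6, 0, 0, 0, 0, 0, 1],
  [-4, 0, 0, 0, 0, 0, 1],
  [-2, 0, 0, 0, 0, 0, 1],
  [-2, 0, 0, 0, 0, 0, 1],
])

```text
time: 6.4
eef_pos: [0.5027, 0.1293, 0.0877]
ee_rot: [3.141, -0.002, 1.604]
contact_force: [-0.2, 6.9, 5.3]
opening: 0.0132
gripper_force: 59.7
```

servo_tool([
  [-4, 0, 0, 0, 0, 0, 1],
  [-7, 0, 0, 0, 0, 0, 1],
  [-8, 0, 0, 0, 0, 0, 1],
  [-8, 0, 0, 0, 0, 0, 1],
  [-8, 0, 0, 0, 0, 0, 1],
  [-8, 0, 0, 0, 0, 0, 1],
  [-8, 0, 0, 0, 0, 0, 1],
  [-8, 0, 0, 0, 0, 0, 1],
  [-8, 0, 0, 0, 0, 0, 1],
  [-8, 0, 0, 0, 0, 0, 1],
  [-8, 0, 0, 0, 0, 0, 1],
  [-8, 0, 0, 0, 0, 0, 1],
  [-8, 0, 0, 0, 0, 0, 1],
  [-8, 0, 0, 0, 0, 0, 1],
  [-7, 0, 0, 0, 0, 0, 1],
  [-5, 0, 0, 0, 0, 0, 1],
  [-4, 0, 0, 0, 0, 0, 1],
  [-2, 0, 0, 0, 0, 0, 1],
  [0, 0, 0, 0, 0, 0, 1],
])

```text
time: 8.78
eef_pos: [0.5069, 0.0044, 0.0877]
ee_rot: [3.141, -0.002, 1.603]
contact_force: [0.1, 5.2, 5.6]
opening: 0.0133
gripper_force: 59.9
```

```bash
python3 - <<'E'
from h import *
im=shot('top','top2'); W=cloud(im); np.save('pics/W2.npy',W)
c=im['frame'][180:260,330:440][:,:,::-1]; cv2.imwrite('pics/c4.png',cv2.resize(c,None,fx=7,fy=7,interpolation=cv2.INTER_CUBIC))
a=np.deg2rad(1.9); u=np.array([np.sin(a),-np.cos(a),0]); v=np.array([np.cos(a),np.sin(a),0])
p=W[180:260,360:440].reshape(-1,3); p=p[(p[:,2]>.055)&(p[:,2]<.09)]
s=p@u; t=p@v
pl=(p[:,2]<.075)&(t<np.nanmax(t)-.06)
for lo in np.arange(.46,.62,.01):
    m=(t>lo)&(t<=lo+.01)
    if m.any(): print(round(lo,2),m.sum(),'s',s[m].min().round(4),s[m].max().round(4),np.median(s[m]).round(4),'z',np.median(p[m,2]).round(4))
d=W[195:255,370:420].reshape(-1,3); d=d[(d[:,2]>.076)&(d[:,2]<.09)]; print('dish',d.mean(0))
E
```

```text
0.46 120 s 0.1228 0.2518 0.1846 z 0.0645
0.47 179 s 0.1233 0.2523 0.1915 z 0.0648
0.48 189 s 0.1234 0.2519 0.1866 z 0.066
0.49 168 s 0.127 0.2527 0.1873 z 0.0676
0.5 163 s 0.1269 0.2532 0.1869 z 0.0676
0.51 180 s 0.1277 0.2522 0.1869 z 0.0684
0.52 154 s 0.1312 0.2521 0.1889 z 0.0676
0.53 154 s 0.1311 0.2528 0.1917 z 0.0654
0.54 162 s 0.1317 0.2537 0.1892 z 0.0646
0.55 45 s 0.1358 0.252 0.195 z 0.0643
0.56 6 s 0.2687 0.2726 0.2711 z 0.0689
0.57 10 s 0.2687 0.2734 0.2703 z 0.0701
0.58 17 s 0.2645 0.2762 0.2699 z 0.0683
0.59 21 s 0.2644 0.2789 0.2684 z 0.0755
0.6 1 s 0.2718 0.2718 0.2718 z 0.0697
dish [ 0.51410431 -0.18812759  0.07979241]
```

View pics/c4.png

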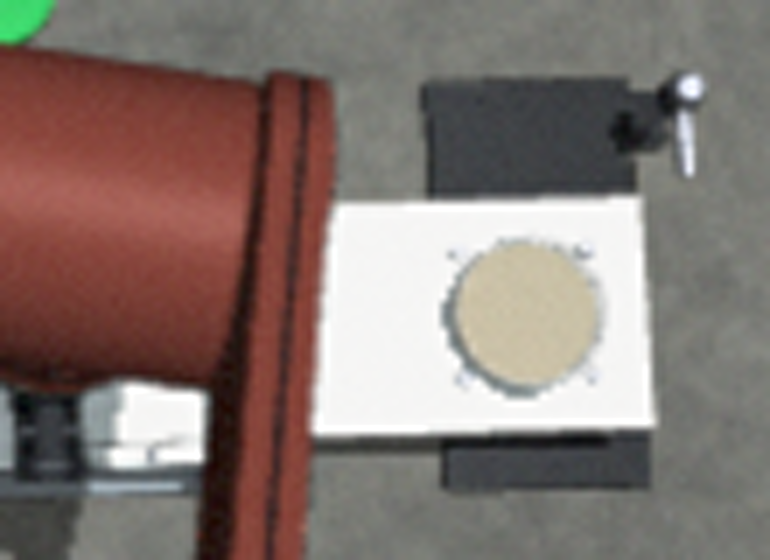

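The crop shows the front edge running from (641,197) to (655,428), and the pointer tip at (686,178), still about 17 mm farther out. The dish is between its pins at (525,315). I'll work out the remaining distance to subpixel accuracy.

```bash
cat > edge.py <<'E'
from h import *
def gap(im):
    g=im['frame'].astype(float).max(2); a=np.deg2rad(1.9); u=np.array([np.sin(a),-np.cos(a)]); v=np.array([np.cos(a),np.sin(a)])
    def ray(px,z):
        q=cv2.undistortPoints(np.array(px,float).reshape(-1,1,2),np.array(im['mtx']),np.array(im['dist'])).reshape(-1,2)
        d=np.c_[q[:,0],-q[:,1],-np.ones(len(q))]@im['cam_to_world'][:3,:3].T; o=im['cam_to_world'][:3,3]
        return (o+d*((z-o[2])/d[:,2])[:,None])[:,:2]
    E=[]
    for r in range(212,238):
        row=g[r,408:436]; k=np.where(row>165)[0]
        k=k[np.r_[True,np.diff(k)==1]] if len(k) else k
        if len(k)==0: continue
        i=k[-1]; hi,lo=row[max(i-2,0)],row[i+3]; m=(hi+lo)/2
        for j in range(max(i-2,0),i+3):
            if row[j]>=m>row[j+1]: E.append([408+j+(row[j]-m)/(row[j]-row[j+1]),r])
    P=[]
    for r in range(199,204):
        w=np.clip(g[r,424:432]-130,0,None)
        if w.sum(): P.append([(w*np.arange(424,432)).sum()/w.sum(),r])
    e=ray(E,.065); print('edge s',np.median(e@u),(e@u).std(),len(e),'angle',np.rad2deg(np.polyfit(e@v,e@u,1)[0]))
    for z in(.063,.066,.07):
        q=ray(P,z); print('ptr z',z,(q@u).round(4),(q@v).round(3),'gap',np.median(q@u)-np.median(e@u))
E
python3 - <<'E'
from edge import *
im=np.load('pics/top2.npz'); im={k:im[k] for k in im}; gap(im)
print(im['frame'].max(2)[197:208,422:433])
E
```

```text
edge s 0.25366185037440137 0.00022579260576881043 26 angle 0.11822916648213606
ptr z 0.063 [0.2737 0.2738 0.2739 0.2739 0.2739] [0.577 0.574 0.572 0.569 0.566] gap 0.020228693213185656
ptr z 0.066 [0.2729 0.273  0.2731 0.2731 0.2731] [0.577 0.574 0.571 0.568 0.566] gap 0.019418662828235567
ptr z 0.07 [0.2718 0.2719 0.272  0.272  0.272 ] [0.576 0.573 0.571 0.568 0.565] gap 0.01833862231496869
[[ 56  61  71  94 107 220 191 130 124 119 116]
 [ 51  66  75  96 119 220 219 136 127 119 117]
 [ 44  61  62  77 111 213 225 140 129 122 118]
 [ 60  57  71  97 100 176 225 134 127 121 124]
 [ 72  78 104 120 104 174 244 143 122 126 124]
 [131 129 131 128  98 155 245 139 120 128 124]
 [132 133 130 132 107 145 247 141 117 124 125]
 [132 127 128 127 110 131 241 135 120 125 123]
 [127 129 131 131 125 115 138 123 123 122 125]
 [126 126 129 132 130 128 127 128 125 124 127]
 [127 127 130 130 127 128 127 129 132 123 127]]
```

servo_tool([
  [-3, 0, 0, 0, 0, 0, 1],
  [-5, 0, 0, 0, 0, 0, 1],
  [-5, 0, 0, 0, 0, 0, 1],
  [-3, 0, 0, 0, 0, 0, 1],
  [-1, 0, 0, 0, 0, 0, 1],
  [0, 0, 0, 0, 0, 0, 1],
  [0, 0, 0, 0, 0, 0, 1],
])

```text
time: 9.7
eef_pos: [0.5076, -0.0123, 0.0878]
ee_rot: [3.141, -0.002, 1.603]
contact_force: [-0.8, 6.7, 7.7]
opening: 0.0134
gripper_force: 60.0
```

```bash
python3 - <<'E'
from edge import *
im=shot('top','top3'); gap(im)
W=cloud(im); d=W[195:255,370:425].reshape(-1,3); d=d[(d[:,2]>.076)&(d[:,2]<.09)]; print('dish',d.mean(0))
a=cv2.resize(im['frame'][190:250,385:440][:,:,::-1],None,fx=7,fy=7,interpolation=cv2.INTER_CUBIC)
s=shot('side','side3'); b=cv2.resize(s['frame'][150:230,325:415][:,:,::-1],(400,355),interpolation=cv2.INTER_CUBIC)
o=np.zeros((420,785,3),np.uint8); o[:,:385]=a; o[:355,385:]=b; cv2.imwrite('pics/c5.png',o)
E
```

```text
edge s 0.2700775245995481 0.0002187223065917982 26 angle 0.14494286591997774
ptr z 0.063 [0.2737 0.2738 0.2739 0.2739 0.2739] [0.577 0.574 0.572 0.569 0.566] gap 0.003782787160001133
ptr z 0.066 [0.2729 0.273  0.2731 0.2731 0.2731] [0.577 0.574 0.571 0.568 0.566] gap 0.002972838211007134
ptr z 0.07 [0.2718 0.2719 0.272  0.2721 0.272 ] [0.576 0.573 0.571 0.568 0.565] gap 0.0018929062790153384
dish [ 0.51489925 -0.20504356  0.07959762]
```

View pics/c5.png

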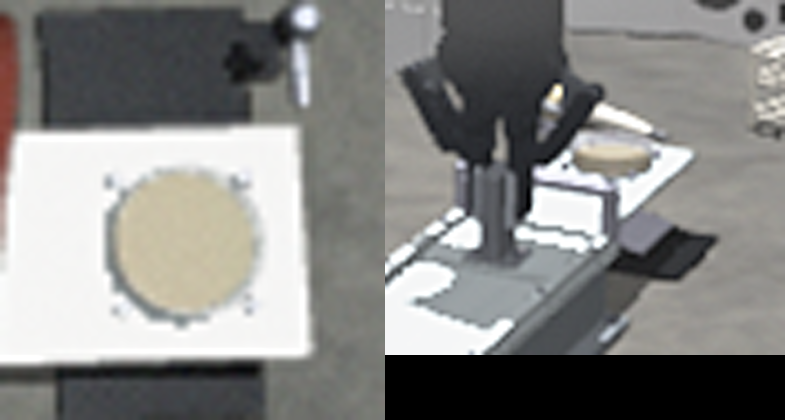

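The crop shows the front edge at (298,105), extrapolated to the pointer's row, and the pointer tip at (304,105), so about 2.5–3 mm remain. The plate is flat and the dish is between its pins.

servo_tool([
  [-1, 0, 0, 0, 0, 0, 1],
  [-1.5, 0, 0, 0, 0, 0, 1],
  [-0.5, 0, 0, 0, 0, 0, 1],
  [0, 0, 0, 0, 0, 0, 1],
  [0, 0, 0, 0, 0, 0, 1],
  [0, 0, 0, 0, 0, 0, 1],
])

```text
time: 10.55
eef_pos: [0.5076, -0.0151, 0.0879]
ee_rot: [3.141, -0.003, 1.604]
contact_force: [0.4, 7.8, 7.2]
opening: 0.0133
gripper_force: 60.1
```

```bash
python3 - <<'E'
from edge import *
im=shot('top','top4'); gap(im)
W=cloud(im); d=W[195:255,370:425].reshape(-1,3); e=d[(d[:,2]>.076)&(d[:,2]<.09)]; print('dish',e.mean(0))
q=d[(d[:,2]>.058)&(d[:,2]<.07)]; A=np.c_[q,np.ones(len(q))]; print('plane slope',np.linalg.lstsq(A[:,[0,1,3]],q[:,2],rcond=None)[0])
E
```

```text
edge s 0.27278796750937095 0.00021504297042007088 26 angle 0.15656351570339772
ptr z 0.063 [0.2737 0.2737 0.2739 0.2739 0.274 ] [0.577 0.574 0.572 0.569 0.566] gap 0.0010737816232090913
ptr z 0.066 [0.2729 0.2729 0.2731 0.2731 0.2732] [0.577 0.574 0.571 0.568 0.566] gap 0.00026382880234054884
ptr z 0.07 [0.2718 0.2719 0.272  0.272  0.2721] [0.576 0.573 0.571 0.568 0.565] gap -0.0008161082921508411
dish [ 0.51529006 -0.20762316  0.07954161]
plane slope [-0.00306851  0.00555928  0.06679933]
```

The plate is level with the pointer, but the nose sags about 0.003 rad. I'll trim that with a small counter-turn and a slight press down.

servo_tool([
  [0, 0, 0.2, 0, -0.0015, 0, 1],
  [0, 0, 0.1, 0, -0.0015, 0, 1],
  [0, 0, 0, 0, 0, 0, 1],
  [0, 0, 0, 0, 0, 0, 1],
])

```text
time: 11.1
eef_pos: [0.5076, -0.015, 0.0877]
ee_rot: [3.141, 0.0, 1.604]
contact_force: [-0.9, 7.8, 8.6]
opening: 0.0136
gripper_force: 60.1
```

```bash
python3 - <<'E'
from edge import *
s=manip.sense(); print(s['eef_pos'],s['ee_rot'],s['contact_force'])
def sl(im):
    W=cloud(im); d=W[195:255,370:425].reshape(-1,3)
    q=d[(d[:,2]>.058)&(d[:,2]<.07)]; A=np.c_[q,np.ones(len(q))]; print('slope',np.linalg.lstsq(A[:,[0,1,3]],q[:,2],rcond=None)[0][:2],len(q))
im=shot('top','top5'); gap(im); sl(im)
W=np.load('pics/W.npy'); d=W[210:245,282:330].reshape(-1,3); q=d[(d[:,2]>.058)&(d[:,2]<.07)]; A=np.c_[q,np.ones(len(q))]; print('initial slope',np.linalg.lstsq(A[:,[0,1,3]],q[:,2],rcond=None)[0][:2])
E
```

```text
[ 0.50764578 -0.01504745  0.08769816] [3.14096618e+00 1.75233855e-04 1.60353262e+00] [-0.90955566  7.76439713  8.58291642]
edge s 0.27288767038415 0.00023378019611219896 26 angle 0.19726450534212597
ptr z 0.063 [0.2737 0.2738 0.2739 0.2738 0.274 ] [0.577 0.574 0.572 0.569 0.566] gap 0.0009596502077126035
ptr z 0.066 [0.2728 0.273  0.2731 0.273  0.2732] [0.577 0.574 0.571 0.568 0.566] gap 0.00014973625323383422
ptr z 0.07 [0.2718 0.272  0.272  0.2719 0.2721] [0.576 0.573 0.571 0.568 0.565] gap -0.0009301490194046913
slope [-0.00070979 -0.00163116] 856
initial slope [-0.00042194 -0.00014511]
```

The plate is flat and level with the pointer, and the arm still holds it. Handing in.

```bash
python3 -c "
from plant import manip
print(manip.close_job())"
```

```text
the job is handed in; nothing more can be done
None
```

I handed the job in with the plate's front edge within about 1 mm of the pointer by the top camera, held by its grip fin and flat on the bed; the dish sat between its pins in the last pictures, and I kept the arm clear of the bottle and cup, though I took no final check of them.

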